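Clamp a heat-sink bar in the bench screw clamp

TASK

Clamp the aluminium heat-sink bar in the blue bench clamp, ready for drilling: slide it copper end first along the clamp's bed, under the raised pad, gently, until the copper end is against the stop. Then wind the crank clockwise until the pad bears on the bar and snug it by feel, to about one and a half times the effort with which the crank runs free, no harder, and let go. Leave the other things on the bench alone.

Things in the scene. Friction and masses are not known exactly. Their poses are not given: they have to be found in the camera images.
- bar: Heat-sink bar, 150 mm long (its x), 46 mm wide (its y), 28 mm tall, 0.25 kg: bare aluminium with a flat top and lengthwise fins below (sides flat enough to grip), and a 24 mm copper block at its +x end. Origin: centre of its underside; it lies flat on the bench, z up
- nose (a point): Middle of the lower edge of the bar's copper end face, 75 mm along +x from the bar's origin; axes as the bar
- tail_grip (a point): Place to grip the bar so that the gripper stays clear of the clamp: 50 mm from the bar's origin towards the plain end, 14 mm above the underside; axes as the bar
- clamp: Blue C-shaped screw clamp bolted to the bench, throat open towards its -x. Origin: on the bench under the screw's axis, z up. The blue column (75 mm wide, 145 mm tall) begins at x = +30 mm; its face is the stop. The head (50 mm wide, front end at x = -37 mm) spans the throat from 115 to 145 mm above the bench
- bed (a point): Point of the clamp's flat steel bed under the screw, 45 mm above the bench; axes as the clamp. Bed from x = -55 to +30 mm. The bar lies on it along x, between two side rails 54 mm apart inside (11 mm tall, x = -50 to +30 mm). With the bar home, its plain end sticks out 65 mm in front of the bed
- stop (a point): Foot of the stop face, level with the bed: 30 mm along +x from the screw's axis, 45 mm above the bench; axes as the clamp
- pad: Dark steel pad, a disc 28 mm across, on the screw's end over the bed; flat underside 6 mm below the origin. It starts 7 to 28 mm above a bar on the bed. Loose fit, up to 5 mm of up-and-down play, where in it is not known; on touching, the pad is first pushed up (3 N), then bears, and the force climbs 20 N per mm. About 45 N on the bar is right, 22 to 72 N is accepted, over 95 N damages it
- crank_axis (a point): Point on the vertical axis of crank and screw, 197 mm above the bench, the height to grip the knob; axes as the clamp. The crank, on top of the clamp, neither rises nor sinks; its arm (top face 171 mm above the bench) starts pointing within 60 degrees of the clamp's +x. Clockwise, seen from above, lowers the pad 30 mm a turn; the screw stays where it is left (up to 80 N)
- knob (a point): Centre of the red crank knob, an upright sleeve 22 mm across, 173 to 215 mm above the bench, 50 mm off the axis. It spins on its pin, so it can be held and led round in a circle without turning the hand. Along the circle it runs free with a steady drag of about 8 N (4 to 7 N when paused); each further 1 N there puts about 10 N on the pad. Half as hard again is right
- screwdriver: Screwdriver lying on the bench, bystander; origin under its middle
- fuse_jar: Amber jar, 52 mm across, 70 mm tall, bystander; origin under its centre
- small_sink: Small black finned heat sink, 60 x 50 x 28 mm, bystander; origin under its centre
- meter: Yellow multimeter, 150 x 80 x 34 mm, bystander; origin under its centre
- parts_tray: Wooden parts tray, 160 x 120 x 60 mm, bystander; origin under its centre
- spool: Orange spool, 60 mm across, 50 mm tall, bystander; origin under its centre
Not all that is in view belongs to the job. Of the things that look like the bar, the middle-sized one is meant.

How it is judged (in metres and radians):
On the way, in this order (a step that is already met when the one before it is completed fails the run):
1. the bar lies on the bed, copper end against the stop, not yet clamped (x of nose in the frame of stop above -0.004 m and z of nose in the frame of stop between -0.004 and 0.003 m and angle between the x axis of bar and the x axis of clamp, either way round below 0.12 rad and contact force between pad and bar below 1 N), for 0.2 s.
2. the pad bears on the bar (contact force between pad and bar above 22 N), for 0.2 s.
At the end, for the whole second after the job is handed in: the bar lies flat on the bed along it (within 7 degrees), copper end within 4 mm of the stop, at rest, and the pad presses on it with 22 to 72 N (contact force between pad and bar between 22 and 72 N and x of nose in the frame of stop above -0.004 m and z of nose in the frame of stop between -0.004 and 0.003 m and angle between the x axis of bar and the x axis of clamp, either way round below 0.12 rad and linear speed of bar below 0.01 m/s); the robot touches nothing.
It fails at once if the pad is overtightened on the bar (over 95 N) (contact force between pad and bar above 95 N).
It fails at once if the bar is rammed into the clamp (over 40 N) before the pad holds it (contact force between bar and clamp above 40 N and contact force between pad and bar below 5 N).
It fails at once if a bystander is disturbed (moved more than 20 mm) (distance of any of screwdriver, fuse_jar, small_sink, meter, parts_tray, spool from where it was at the start of the episode above 0.02 m).
It also fails if it takes over 72 s, if anything falls off the work surface, if the arm or the gripper's body presses on something with over 40 N, if the wrist force passes 120 N, or if a joint passes its speed limit or range.

ROBOT

A 6-joint arm with a two-finger parallel gripper is mounted at the origin on the work surface. World frame = base frame: x ahead of the robot, y to its left, z up, the work surface at z = 0. Lengths are in mm, angles in rad, forces in N, time in s.
With the tool pointing down it reaches from about 400 to 925 mm from the base axis. Payload 3.4 kg.
Tool frame: the origin (TCP) lies on the centre line of the jaws, within the pads' length; the fingertips stand 25 mm ahead of it and the grasp point (between the pads) lies 6 mm ahead of it; z points along the fingers, y is the line along which they close (so a half turn about z gives the same grasp; the last joint's range is limited). The gripper opens to 85 mm and grips with 20 to 120 N. Pads are 22 mm wide; open, the fingers measure 114 mm over their backs; the gripper's body (76 mm by 85 mm) begins 54 mm behind the grasp point. The pads swing forward as they close: fully open they stand 13 mm farther back than shut.
Start: joints at [1.192, 0.307, 1.506, -0, 1.328, -0.073], TCP at [173.131, 548.322, 256.305] pointing down, gripper open.
Joint ranges: [-3.12, 3.12], [-1.05, 2.28], [0.14, 2.33], [-1.42, 4.57], [0.1, 2.73], [-2.68, 2.68]. Speed limits (rad/s): [2.57, 2.57, 3.14, 3.14, 3.14, 3.14].

INTERFACE

Orientations are given as a unit quaternion [x, y, z, w].
In Python, from plant import robot, viewer, search_frame, regions_of gives the robot as it stands.
- The arm moves only by the shell command python3 -m pendant 'ROWS'. ROWS is JSON, a list of rows, each a list of 3 entries, a list of its own where there are three numbers: the shift along the tool's x, y, z normalised to -1 to 1, where 1 is 200 mm, then the turn, a rotation vector about the tool's x, y, z normalised to -1 to 1, where 1 is pi rad, then the closure, from -1 (fully open) to 1 (shut), so that 0 is half open. A call has 1 to 12 rows; each row is the pose to reach, as a shift and turn from the pose commanded when the call began, along the tool's axes at that moment, turning the shorter way round; what a row does not reach only later rows make up. A row lasts 1/10 s, in which the tool goes at most 50 mm and 8.59 degrees, less where a joint would pass 70% of its speed; a pose out of reach is approached as far as the arm can. A call with a number of a shift or a turn outside -1 to 1 is refused whole. A call with a gripper value outside its range is refused whole. The fingers move at their own pace and stop on an object; the grip force is fixed at half the most. Time passes only in rows, so rows that repeat a pose let the fingers close. It gives the time, the measured TCP pose, the force, the opening and the grip force at its end, in the units of the state.
- robot.read_state(): the state, without advancing time (a new reading comes with each control period).
- viewer.camera(name): name is "scene" or "side" or "wrist"; returns a dict with "pixels" (420x560x3 uint8, red, green, blue), "depth" (420x560 float32, mm along the optical axis (not along the pixel's ray), 0 where there is no reading), "fx", "fy", "cx", "cy" (pixels), "cam_to_world" (4x4, takes a point from camera to world coordinates); the wrist camera has in their place "T_tool_cam" (4x4, takes a point from camera to tool coordinates, whose origin is the TCP and whose axes are the flange's). Camera axes: x right, y up, looking along -z (the intrinsics and any distortion apply to the point x, -y, -z); pixel columns grow to the right and rows downward; lengths in mm; the calibration is good to about 2 mm. The wrist camera is an equidistant fisheye: a pixel r from the principal point sees the ray r / f radians off the axis. A picture is of the moment at which its call begins: read the wrist's pose just before it.
- robot.sign_off(): hands the job in; it is judged then, once.
Trained networks look in a picture, given as the dict that the camera call returned (one of the last four; its "shot" number tells which), for a name from the list of things; names that differ only in an ending like _2 or _b are one class to them, and where a whole thing is asked for, a point or a joint stands for the part that bears it (a point fixed in the world has none). Each returns a list of dicts, best first, with "p" (0 to 1); they miss things now and then, are a little off and sometimes report something else, mostly with a low value. They report only what shows in the picture. A call takes as long as a camera call. They do not tell look-alikes from the thing itself.
- search_frame(picture, query): "bbox" ([centre column, centre row, width, height] in pixels, round what is visible of it).
- regions_of(picture, query): "mask" (420x560 bool, what is visible of it) and "bbox" ([centre column, centre row, width, height] in pixels, round what is visible of it).
The state is a dict: "t": time; "joint_positions": joint angles; "qvel": joint speeds; "joint_efforts": joint torques, N m; "tool_pos": TCP position; "orientation": TCP orientation; "force": force on the tool from outside, world axes, zero at the start; "wrist_torque": the same for the moment, N m; "grip_width": finger opening in mm; "finger_force": force on a finger pad.
Only numpy, scipy, OpenCV 4.12 (cv2) and the standard library are available. Lean on these libraries where they do the work, as an engineer would, in place of code of your own. Each camera call takes 0.05 s, during which the arm holds its last target. There are 200 camera calls.

## Working session

There is one attempt and no reset: what is moved stays moved. The work goes in short steps, Python scripts to look and compute and a shell command to move; the robot and the scene stay as the last step left them, time stands still between calls to the robot, and variables do not carry over. Pictures are saved under pics/ and viewed, at most 10 in all, crops included, and the job is handed in when it is done.

```bash
ls; mkdir -p pics
cat > h.py <<'E'
import numpy as np, cv2
from plant import robot, viewer, search_frame, regions_of
from scipy.spatial.transform import Rotation as R
def world(pic, cols, rows):
    "fixed cameras: pixel -> world mm"
    d=pic["depth"][rows,cols]
    x=(cols-pic["cx"])/pic["fx"]*d; y=-(rows-pic["cy"])/pic["fy"]*d
    P=np.stack([x,y,-d,np.ones_like(d)],-1)@np.array(pic["cam_to_world"]).T
    return P[...,:3],d>0
def save(pic,n): cv2.imwrite(f"pics/{n}.png",pic["pixels"][...,::-1])
def mask_pts(pic,m):
    r,c=np.nonzero(m); P,ok=world(pic,c,r); return P[ok]
E
python3 - <<'E'
from h import *
ims=[]
for n in ("scene","side"):
    p=viewer.camera(n); save(p,n+"0")
    print(n,np.round(np.array(p["cam_to_world"])[:3,3]))
    for q in ("bar","clamp","pad","knob","small_sink","meter","fuse_jar","screwdriver","spool","parts_tray"):
        for r in regions_of(p,q)[:4]:
            P=mask_pts(p,r["mask"])
            if r["p"]>.3 and len(P): print(q,round(r["p"],2),np.round(r["bbox"]),np.round(np.median(P,0)),np.round(np.percentile(P,2,0)),np.round(np.percentile(P,98,0)))
print(robot.read_state())
E
```

```text
pics
scene [1003.  535. 1121.]
bar 0.84 [211. 191.  34.  17.] [ 580. -273.   20.] [ 544. -325.    2.] [ 613. -226.   26.]
bar 0.79 [240. 169.  33.  40.] [ 466. -290.   28.] [ 436. -374.    3.] [ 489. -226.   34.]
bar 0.78 [283. 160.  59.  32.] [ 300. -241.   38.] [ 226. -332.    4.] [ 370. -157.   43.]
clamp 0.68 [292. 276.  62.  69.] [608. 164.  86.] [557.  64.   8.] [652. 204. 211.]
knob 0.68 [294. 274.  61.  69.] [608. 164.  87.] [558.  65.   9.] [651. 204. 211.]
knob 0.42 [308. 257.  14.   9.] [588. 175. 198.] [581. 167. 180.] [591. 179. 215.]
small_sink 0.69 [169. 204.  25.  24.] [ 733. -311.   24.] [ 697. -359.    0.] [ 765. -284.   33.]
meter 0.86 [361. 365.  66.  52.] [615. 424.  35.] [557. 353.  13.] [671. 493.  44.]
meter 0.75 [212. 127.  55.  47.] [ 424. -515.   35.] [ 345. -568.    4.] [ 502. -447.   64.]
fuse_jar 0.8 [188. 239.  18.  26.] [ 755. -140.   61.] [ 731. -171.   10.] [ 775. -127.   74.]
screwdriver 0.63 [405. 298.  10.  61.] [364. 353.  22.] [310. 313.  -1.] [454. 417.  29.]
screwdriver 0.35 [238. 169.  28.  40.] [ 467. -291.   28.] [ 436. -375.    1.] [ 489. 
[... 1264 characters left out ...]
y([ 1.19148869e+00,  3.06741472e-01,  1.50639952e+00,  1.34877644e-05,
        1.32837790e+00, -7.34969838e-02]), 'qvel': array([ 1.59406379e-04, -1.19286583e-03, -2.29178102e-03,  8.36380095e-05,
       -2.58088555e-04, -3.14249518e-04]), 'joint_efforts': array([-2.61748773e-04, -4.57495880e+01, -2.52342689e+01,  9.31178931e-06,
        8.84372475e-04,  1.99462130e-05]), 'tool_pos': array([173.13423894, 548.325651  , 256.33864758]), 'orientation': array([1.52311802e-01, 9.88332491e-01, 3.74135788e-05, 1.90007920e-06]), 'force': array([ 0.50431077, -0.45489675,  0.17282449]), 'wrist_torque': array([ 0.03507225,  0.00851275, -0.00972985]), 'finger_force': 0.0, 'grip_width': 85.50773094407222}
```

Run:
```python
import cv2,numpy as np
s=cv2.imread("pics/scene0.png");d=cv2.imread("pics/side0.png")
f=lambda im,c,r,w,h:cv2.resize(im[r:r+h,c:c+w],(400,300),interpolation=cv2.INTER_CUBIC)
cv2.imwrite("pics/crop0.png",np.vstack([np.hstack([f(s,190,130,132,99),f(s,240,225,120,90)]),np.hstack([f(d,180,270,220,165),f(d,230,110,140,105)])]))
```

```text
(no output)
```

View pics/crop0.png

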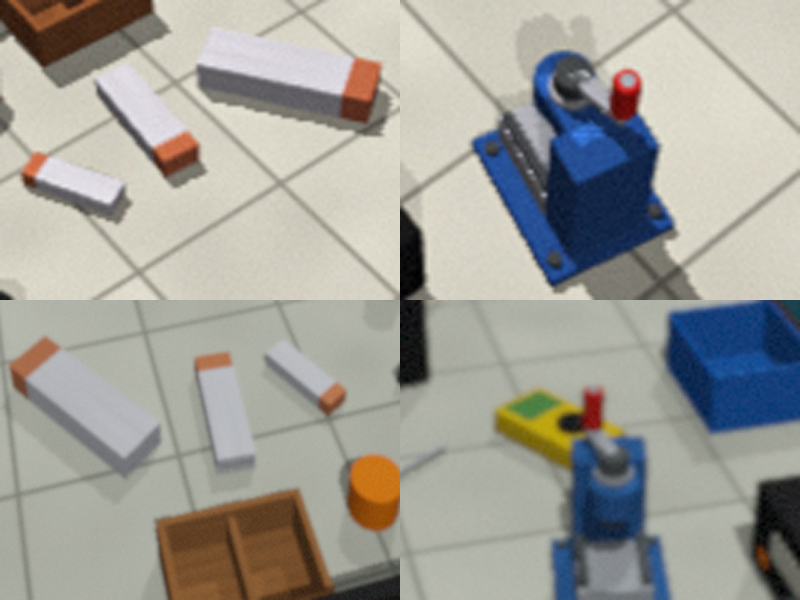

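View pics/scene0.png

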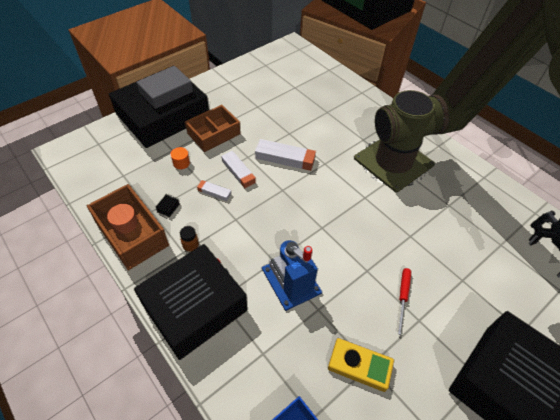

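Run:
```python
from h import *
for n in ("scene","side"):
    p=viewer.camera(n)
    px=p["pixels"].astype(int)
    for r in regions_of(p,"bar"):
        P=mask_pts(p,r["mask"]); m=np.median(P,0)
        if r["p"]>.4 and abs(m[0]-461)<40:
            T=P[(P[:,2]>22)]; 
            (c,s,a)=cv2.minAreaRect(T[:,:2].astype(np.float32)); print(n,"bar",np.round(c),np.round(s),a,np.median(T[:,2]))
            rr,cc=np.nonzero(r["mask"]); Q,ok=world(p,cc,rr); col=px[rr,cc]
            cu=(col[:,0]-col[:,2]>60)&(Q[:,2]>20); al=(~cu)&(Q[:,2]>20)
            print(" cu",np.round(Q[cu].mean(0)),"al",np.round(Q[al].mean(0)))
            break
    rr,cc=np.mgrid[0:420,0:560]; P,ok=world(p,cc,rr)
    near=ok&(abs(P[...,0]-600)<110)&(abs(P[...,1]-130)<130)
    col=px; blue=(col[...,2]-col[...,0]>40)
    red=(col[...,0]-col[...,2]>80)&near&(P[...,2]>150)
    print(n,"knob",np.round(P[red].mean(0)),np.round(np.percentile(P[red],[3,97],0)), "knob top",np.round(P[red&(P[...,2]>208)].mean(0)))
    top=near&blue&(abs(P[...,2]-145)<6)
    print(" top blue",top.sum(),cv2.minAreaRect(P[top][:,:2].astype(np.float32)))
    base=near&blue&(P[...,2]<20)
    print(" base",base.sum(),cv2.minAreaRect(P[base][:,:2].astype(np.float32)))
    bed=near&~blue&(abs(P[...,2]-48)<12)
    print(" bed",bed.sum(),cv2.minAreaRect(P[bed][:,:2].astype(np.float32)))
```

```text
scene bar [ 461. -302.] [155.  50.] 85.71712493896484 29.246385171072234
 cu [ 469. -237.   28.] al [ 462. -310.   29.]
scene knob [584. 172. 206.] [[573. 159. 184.]
 [590. 178. 218.]] knob top [583. 169. 214.]
 top blue 571 ((592.6015014648438, 137.72021484375), (112.95112609863281, 72.4260025024414), 77.96880340576172)
 base 592 ((591.101806640625, 129.81240844726562), (151.56076049804688, 117.76312255859375), 78.44776916503906)
 bed 276 ((590.304443359375, 127.91551971435547), (129.84584045410156, 73.13001251220703), 78.28711700439453)
side bar [ 460. -301.] [154.  47.] 85.75646209716797 28.707683588245175
 cu [ 464. -238.   29.] al [ 458. -318.   31.]
side knob [576. 160. 197.] [[569. 155. 180.]
 [585. 169. 216.]] knob top [575. 159. 213.]
 top blue 239 ((587.4307250976562, 137.01364135742188), (113.25936889648438, 69.3275375366211), 74.81232452392578)
 base 436 ((585.5438842773438, 123.09391784667969), (142.29473876953125, 116.47295379638672), 78.61711883544922)
 bed 562 ((582.694580078125, 106.61404418945312), (95.81767272949219, 74.70549774169922), 76.64817810058594)
```

```bash
cat > plan.py <<'E'
import sys; from h import *
# each arg x,y,z,yaw : TCP target mm, tool-x heading deg, tool down
s=robot.read_state(); R0=R.from_quat(s["orientation"])
ax=R0.as_matrix()[:,0]; print("t",round(s["t"],2),np.round(s["tool_pos"],1),"yaw",round(np.degrees(np.arctan2(ax[1],ax[0])),2),"F",np.round(s["force"],1),"w",round(s["grip_width"],1))
for a in sys.argv[1:]:
    x,y,z,w=map(float,a.split(","))
    T=R.from_euler("z",w,degrees=True)*R.from_euler("x",180,degrees=True)
    print(np.round(R0.inv().apply(np.array([x,y,z])-s["tool_pos"])/200,4), np.round((R0.inv()*T).as_rotvec()/np.pi,4))
E
python3 plan.py 300,430,320,130 360,390,320,86
```

```text
t 1.3 [173.1 548.3 256.3] yaw 162.48 F [ 0.6 -0.   0.6] w 85.5
[-0.783  -0.3731 -0.3186] [-0.     -0.      0.1804]
[-1.1293 -0.4735 -0.3186] [-0.      0.      0.4249]
```

```bash
python3 -m pendant '[[[-0.3,-0.12,-0.3],[0,0,0.05],-1],[[-0.5,-0.25,-0.32],[0,0,0.1],-1],[[-0.7,-0.4,-0.32],[0,0,0.15],-1],[[-0.85,-0.6,-0.32],[0,0,0.2],-1],[[-0.95,-0.8,-0.32],[0,0,0.25],-1],[[-0.98,-0.95,-0.32],[0,0,0.3],-1],[[-1,-1,-0.32],[0,0,0.35],-1],[[-1,-1,-0.32],[0,0,0.4],-1],[[-1,-1,-0.32],[0,0,0.425],-1]]'; python3 plan.py 440,220,320,86 470,100,320,85.7 480,-100,320,85.7
```

```text
t: 2.2
tool_pos: [303.7, 296.5, 320.7]
orientation: [0.734, 0.679, 0.0, -0.0]
force: [-0.7, 0.1, 0.2]
grip_width: 85.6
finger_force: 0.0
t 2.2 [303.7 296.5 320.7] yaw 85.54 F [-0.7  0.1  0.2] w 85.6
[-0.3283  0.709   0.0037] [ 0.0002 -0.0002 -0.0026]
[-0.9148  0.9053  0.0034] [ 0.0002 -0.0002 -0.0009]
[-1.9079  1.033   0.0028] [ 0.0002 -0.0002 -0.0009]
```

```bash
python3 -m pendant '[[[-0.15,0.2,0],[0,0,0],-1],[[-0.33,0.4,0],[0,0,0],-1],[[-0.5,0.55,0],[0,0,0],-1],[[-0.7,0.7,0],[0,0,0],-1],[[-0.9,0.8,0],[0,0,0],-1],[[-1,0.9,0],[0,0,0],-1],[[-1,0.9,0],[0,0,0],-1]]'; python3 -m pendant '[[[-0.25,0,0.1],[0,0,0],-1],[[-0.5,0,0.2],[0,0,0],-1],[[-0.75,0,0.3],[0,0,0],-1],[[-1,0,0.4],[0,0,0],-1],[[-1,0,0.4],[0,0,0],-1]]';  python3 plan.py 460,-280,240,85.7 456.8,-351.4,140,85.7
```

```text
t: 2.9
tool_pos: [471.5, 82.4, 320.3]
orientation: [0.733, 0.68, 0.0, 0.001]
force: [0.7, 0.1, 0.7]
grip_width: 85.6
finger_force: 0.0
t: 3.4
tool_pos: [453.6, -116.6, 238.7]
orientation: [0.732, 0.681, -0.001, -0.001]
force: [-0.3, 0.6, 0.1]
grip_width: 85.7
finger_force: 0.0
t 3.4 [ 453.6 -116.6  238.7] yaw 85.82 F [-0.3  0.6  0.1] w 85.7
[-0.8126  0.0913 -0.0065] [-0.0009  0.0001  0.0007]
[-1.1696  0.1028  0.4936] [-0.0009  0.0001  0.0007]
```

Overhead of the bar, take a wrist look.

```bash
python3 -m pendant '[[[-0.25,0,0],[0,0,0],-1],[[-0.5,0,0],[0,0,0],-1],[[-0.75,0.05,0],[0,0,0],-1],[[-1,0.1,0],[0,0,0],-1],[[-1,0.1,0],[0,0,0],-1]]'
cat >> h.py <<'E'
def wrist():
    "picture and per-pixel world points"
    s=robot.read_state(); p=viewer.camera("wrist")
    r,c=np.mgrid[0:420,0:560]; u=(c-p["cx"])/p["fx"]; v=(r-p["cy"])/p["fy"]; th=np.hypot(u,v)
    k=np.tan(th)/np.maximum(th,1e-9); d=p["depth"]
    P=np.stack([u*k*d,-v*k*d,-d,np.ones_like(d)],-1)@np.array(p["T_tool_cam"]).T
    W=R.from_quat(s["orientation"]).apply(P[...,:3].reshape(-1,3)).reshape(420,560,3)+s["tool_pos"]
    return p,W,(d>0)&(th<1.3)
E
python3 - <<'E'
from h import *
p,W,ok=wrist(); save(p,"w1"); print(p["fx"],p["cx"],p["cy"])
for r in regions_of(p,"bar")[:4]:
    m=r["mask"]&ok; P=W[m]; T=P[(P[:,2]>18)&(P[:,2]<45)]
    if len(T)>20: print(round(r["p"],2),np.round(r["bbox"]),np.round(np.median(T,0),1),cv2.minAreaRect(T[:,:2].astype(np.float32)))
E
python3 plan.py 456.8,-351.4,150,85.7
```

```text
t: 3.9
tool_pos: [463.1, -320.4, 240.8]
orientation: [0.733, 0.681, -0.0, 0.002]
force: [-0.1, 0.6, 0.0]
grip_width: 85.6
finger_force: 0.0
325.19226210127806 277.70512706938183 210.16294748846568
0.81 [127. 139. 154. 168.] [ 300.9 -254.3   38.3] ((292.80078125, -249.38394165039062), (64.35293579101562, 205.0084686279297), 35.16880416870117)
0.8 [273. 167.  45. 143.] [ 460.6 -296.9   28.2] ((460.2938232421875, -300.85186767578125), (149.41012573242188, 46.40537643432617), 85.46604919433594)
0.78 [379. 140.  69. 106.] [ 575.7 -274.3   20.6] ((577.1333618164062, -276.83990478515625), (34.77728271484375, 110.167724609375), 27.718915939331055)
t 4.0 [ 461.5 -315.2  240.2] yaw 85.89 F [-0.1  0.1 -0.3] w 85.3
[-0.1826 -0.0106  0.4506] [-0.     -0.0004  0.0011]
```

View pics/w1.png

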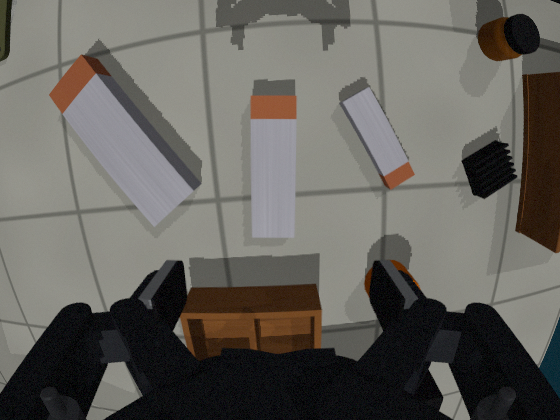

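```bash
python3 -m pendant '[[[-0.1,-0.01,0.2],[0,0,0.002],-1],[[-0.175,-0.013,0.4],[0,0,0.002],-1],[[-0.175,-0.013,0.6],[0,0,0.002],-1],[[-0.175,-0.013,0.75],[0,0,0.002],-1],[[-0.175,-0.013,0.75],[0,0,0.002],-1],[[-0.175,-0.013,0.75],[0,0,0.002],-1]]'; python3 plan.py 456.4,-350.7,28,85.5
```

```text
t: 4.6
tool_pos: [456.3, -348.0, 90.7]
orientation: [0.733, 0.68, 0.0, -0.001]
force: [0.2, -0.4, 0.6]
grip_width: 85.4
finger_force: 0.0
t 4.6 [ 456.3 -348.    90.7] yaw 85.72 F [ 0.2 -0.4  0.6] w 85.4
[-0.0138  0.0019  0.3133] [-0.0003 -0.0004  0.0012]
```

```bash
python3 -m pendant '[[[-0.01,0.002,0.15],[0,0,0.001],-1],[[-0.014,0.002,0.25],[0,0,0.001],-1],[[-0.014,0.002,0.31],[0,0,0.001],-1],[[-0.014,0.002,0.31],[0,0,0.001],-1],[[-0.014,0.002,0.31],[0,0,0.001],1],[[-0.014,0.002,0.31],[0,0,0.001],1],[[-0.014,0.002,0.31],[0,0,0.001],1],[[-0.014,0.002,0.31],[0,0,0.001],1],[[-0.014,0.002,0.31],[0,0,0.001],1],[[-0.014,0.002,0.31],[0,0,0.001],1]]'; python3 plan.py
```

```text
t: 5.6
tool_pos: [457.0, -353.4, 29.8]
orientation: [0.735, 0.678, 0.0, 0.001]
force: [-0.5, 1.1, 5.9]
grip_width: 45.1
finger_force: 62.9
t 5.6 [ 457.  -353.4   29.8] yaw 85.44 F [-0.5  1.1  5.9] w 45.1
```

```bash
python3 -m pendant '[[[0,0,-0.15],[0,0,0],1],[[0,0,-0.35],[0,0,0],1],[[0,0,-0.55],[0,0,0],1],[[0.2,0.1,-0.75],[0,0,0.01],1],[[0.4,0.2,-0.9],[0,0,0.02],1],[[0.6,0.25,-0.9],[0,0,0.03],1],[[0.8,0.3,-0.9],[0,0,0.04],1],[[1,0.3,-0.9],[0,0,0.042],1],[[1,0.3,-0.9],[0,0,0.042],1],[[1,0.3,-0.9],[0,0,0.042],1]]'
python3 - <<'E'
from h import *
p,W,ok=wrist(); save(p,"w2"); np.savez("w2.npz",W=W,ok=ok,px=p["pixels"])
px=p["pixels"].astype(int); near=ok&(abs(W[...,0]-590)<110)&(abs(W[...,1]-125)<110)
blue=(px[...,2]-px[...,0]>40)
for nm,m in (("top",near&blue&(abs(W[...,2]-145)<5)),("base",near&blue&(W[...,2]<18)),("bed",near&~blue&(abs(W[...,2]-45)<4)),("rails",near&~blue&(abs(W[...,2]-55)<5)),("red",near&(px[...,0]-px[...,2]>80)&(W[...,2]>165))):
    print(nm,m.sum(), cv2.minAreaRect(W[m][:,:2].astype(np.float32)) if m.sum()>5 else "", np.round(W[m].mean(0)) if m.sum() else "")
E
python3 plan.py 544,-85,80,78
```

```text
t: 6.6
tool_pos: [531.4, -157.0, 208.3]
orientation: [0.777, 0.63, -0.0, -0.0]
force: [0.5, -0.6, -2.5]
grip_width: 44.7
finger_force: 63.1
top 0  
base 0  
bed 0  
rails 0  
red 0  
t 6.65 [ 531.6 -158.1  208.2] yaw 77.95 F [-0.7 -0.9 -3.8] w 44.8
[ 0.3707 -0.0154  0.641 ] [-0.0001  0.0002 -0.0003]
```

View pics/w2.png

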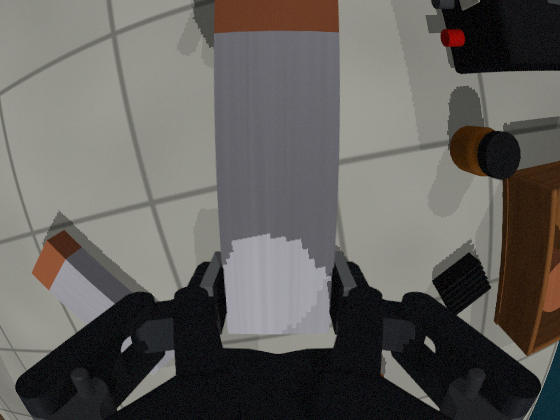

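```bash
cat > fit.py <<'E'
from h import *
from scipy.optimize import least_squares
def box(p,lo,hi):
    c=(np.array(lo)+hi)/2; h=(np.array(hi)-lo)/2; q=abs(p-c)-h
    return np.linalg.norm(np.maximum(q,0),axis=1)+np.minimum(q.max(1),0)
def local(P,v):
    d=P[:,:2]-v[:2]; c,s=np.cos(v[2]),np.sin(v[2])
    return np.c_[d@[c,s],d@[-s,c],P[:,2]-v[4]]
def sdf(P,v):
    q=local(P,v)
    return np.min([box(q,[30,-37.5,0],[v[3],37.5,145]),box(q,[-12,-25,115],[40,25,145]),
      np.maximum(np.hypot(q[:,0]+12,q[:,1])-25,abs(q[:,2]-130)-15),
      box(q,[-55,-33,20],[30,33,45]),box(q,[-50,27,20],[30,33,56]),box(q,[-50,-33,20],[30,-27,56])],0)
def points(p):
    rr,cc=np.mgrid[0:420,0:560]; P,ok=world(p,cc,rr)
    m=ok&(abs(P[...,0]-588)<70)&(abs(P[...,1]-122)<90)&(P[...,2]>28)&(P[...,2]<148)
    Q=P[m]; q=local(Q,[587,118,np.radians(78),76,0])
    return Q[~((np.hypot(q[:,0],q[:,1])<30)&(q[:,2]>60)&(q[:,2]<113))]
if __name__=="__main__":
    p=viewer.camera("scene"); save(p,"scene1"); Q=points(p)
    r=least_squares(lambda v:sdf(Q,v),[587,118,np.radians(78),76,0],loss="soft_l1",f_scale=1.5)
    print(len(Q),np.round(r.x,2),np.degrees(r.x[2]),np.median(abs(r.fun)), np.percentile(abs(r.fun),90))
    for g in regions_of(p,"bar"):
        P=mask_pts(p,g["mask"])
        if g["p"]>.3: print(round(g["p"],2),np.round(g["bbox"]),np.round(np.median(P,0)),cv2.minAreaRect(P[P[:,2]>np.percentile(P[:,2],90)-6][:,:2].astype(np.float32)))
E
python3 fit.py
```

```text
1436 [587.37 116.9    1.38  75.86   0.76] 79.34291847266466 0.867299210160354 2.527614482924669
0.98 [256. 181.  30.  45.] [547. -94. 207.] ((542.8177490234375, -106.49112701416016), (154.96072387695312, 48.231689453125), 78.51240539550781)
0.95 [286. 158.  57.  28.] [ 294. -232.   37.] ((360.9158935546875, -179.28939819335938), (260.6219482421875, 175.37823486328125), 37.59896469116211)
0.83 [216. 192.  27.  19.] [ 580. -272.   21.] ((578.580810546875, -277.07635498046875), (37.209022521972656, 110.15552520751953), 29.160959243774414)
0.42 [363. 363.  67.  53.] [615. 425.  35.] ((609.7772827148438, 421.6781311035156), (79.19374084472656, 147.08506774902344), 30.70473289489746)
```

View pics/scene1.png

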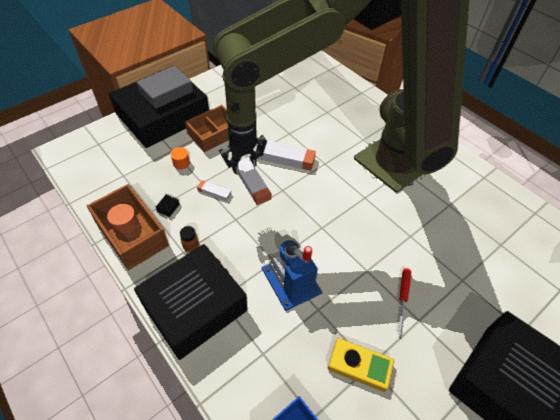

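```bash
python3 plan.py 548.7,-82,78,79; python3 -m pendant '[[[0.1,-0.007,0.15],[0,0,-0.003],1],[[0.2,-0.01,0.3],[0,0,-0.006],1],[[0.3,-0.01,0.45],[0,0,-0.006],1],[[0.38,0.002,0.6],[0,0,-0.006],1],[[0.39,0.004,0.65],[0,0,-0.006],1],[[0.39,0.004,0.65],[0,0,-0.006],1],[[0.39,0.004,0.65],[0,0,-0.006],1]]';python3 plan.py 548.7,-82,77.5,79
```

```text
t 6.75 [ 531.7 -159.1  208.2] yaw 77.83 F [-0.2 -0.3 -2.4] w 44.4
[0.3952 0.0018 0.6509] [-0.      0.0002 -0.0065]
t: 7.45
tool_pos: [549.7, -83.4, 78.9]
orientation: [0.772, 0.635, 0.0, 0.001]
force: [-0.3, -0.0, -2.4]
grip_width: 44.9
finger_force: 63.0
t 7.45 [549.7 -83.4  78.9] yaw 78.9 F [-0.3 -0.  -2.4] w 44.9
[ 0.0061 -0.0065  0.007 ] [ 0.0003  0.0002 -0.0006]
```

```bash
python3 -m pendant '[[[0.05,-0.006,0.003],[0,0,0],1],[[0.1,-0.006,0.005],[0,0,0],1],[[0.15,-0.006,0.005],[0,0,0],1],[[0.2,-0.006,0.005],[0,0,0],1],[[0.25,-0.006,0.005],[0,0,0],1],[[0.25,-0.006,0.005],[0,0,0],1]]';python3 plan.py 568.8,21.1,77.5,79
```

```text
t: 8.05
tool_pos: [557.8, -31.0, 77.5]
orientation: [0.771, 0.637, 0.0, 0.0]
force: [1.1, -0.2, -3.9]
grip_width: 45.1
finger_force: 63.0
t 8.05 [557.8 -31.   77.5] yaw 79.07 F [ 1.1 -0.2 -3.9] w 45.1
[0.2662 0.0045 0.    ] [ 0.0001 -0.0001  0.0004]
```

```bash
python3 -m pendant '[[[0.05,0.003,0],[0,0,0],1],[[0.1,0.004,0],[0,0,0],1],[[0.15,0.004,0],[0,0,0],1],[[0.2,0.004,0],[0,0,0],1],[[0.225,0.004,0],[0,0,0],1],[[0.23,0.004,0],[0,0,0],1]]';python3 plan.py 568.8,21.1,77.5,79
```

```text
t: 8.65
tool_pos: [567.2, 13.1, 77.3]
orientation: [0.772, 0.636, -0.0, -0.0]
force: [-0.8, 0.5, -2.7]
grip_width: 44.6
finger_force: 63.0
t 8.65 [567.2  13.1  77.3] yaw 79.02 F [-0.8  0.5 -2.7] w 44.6
[ 0.0407  0.0003 -0.0012] [-0.     -0.      0.0001]
```

```bash
python3 fit.py
python3 - <<'E'
import cv2
a=cv2.imread("pics/scene1.png")[200:330,210:370]; cv2.imwrite("pics/c3.png",cv2.resize(a,(736,598),interpolation=cv2.INTER_CUBIC))
E
```

```text
1613 [5.4920e+02 1.8180e+01 1.2700e+00 1.8145e+02 4.7000e-01] 72.72374775158231 1.7354083661775235 7.133060700595268
0.94 [277. 252.  21.  44.] [586.  43.  76.] ((578.2572631835938, 58.363929748535156), (130.19529724121094, 44.44986343383789), 77.99724578857422)
0.8 [215. 194.  36.  16.] [ 580. -273.   21.] ((577.4570922851562, -276.7717590332031), (36.19667434692383, 110.3170166015625), 27.083330154418945)
```

View pics/c3.png

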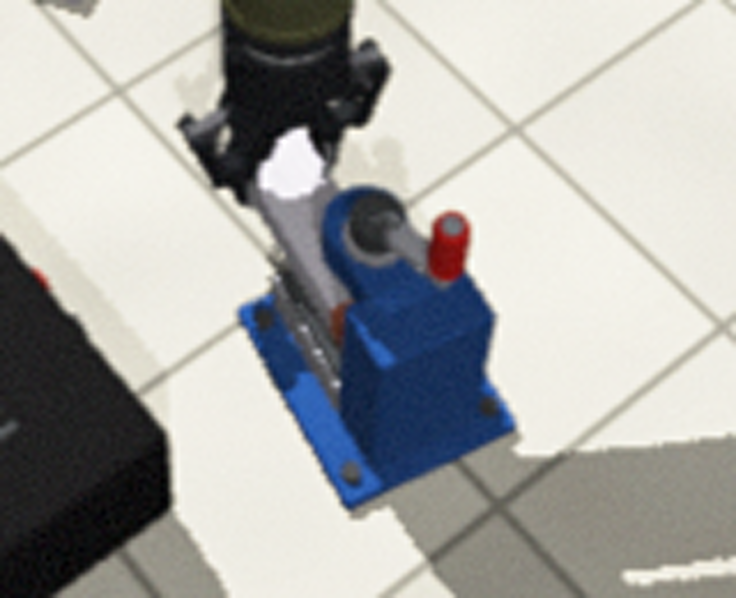

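```bash
python3 -m pendant '[[[0.007,0,0],[0,0,0],1],[[0.014,0,0],[0,0,0],1],[[0.02,0,0],[0,0,0],1],[[0.025,0,0],[0,0,0],1]]'; python3 -m pendant '[[[0.005,0,0],[0,0,0],1],[[0.008,0,0],[0,0,0],1]]';  python3 -m pendant '[[[0.004,0,0],[0,0,0],1],[[0.008,0,0],[0,0,0],1]]'
```

```text
t: 9.15
tool_pos: [568.1, 17.1, 77.3]
orientation: [0.772, 0.636, 0.0, 0.0]
force: [0.5, 0.0, -3.1]
grip_width: 44.9
finger_force: 63.0
t: 9.35
tool_pos: [568.3, 18.8, 77.3]
orientation: [0.772, 0.636, -0.0, -0.0]
force: [-0.3, -0.4, -1.9]
grip_width: 44.7
finger_force: 63.0
t: 9.55
tool_pos: [568.6, 20.4, 77.3]
orientation: [0.772, 0.636, -0.0, -0.0]
force: [0.1, 0.6, -2.7]
grip_width: 44.9
finger_force: 63.0
```

```bash
for i in 1 2 3 4 5; do python3 plan.py | awk '{print}' ; break; done; python3 -m pendant '[[[0.003,0,0],[0,0,0],1],[[0.005,0,0],[0,0,0],1]]' | grep -E "pos|^force"; python3 -m pendant '[[[0.003,0,0],[0,0,0],1],[[0.005,0,0],[0,0,0],1]]'| grep -E "pos|^force"
```

```text
t 9.55 [568.6  20.4  77.3] yaw 78.96 F [ 0.1  0.6 -2.7] w 44.9
tool_pos: [568.8, 21.4, 77.3]
force: [0.2, -0.6, -3.7]
tool_pos: [569.0, 22.4, 77.3]
force: [0.2, 0.9, -3.2]
```

```bash
python3 -m pendant '[[[0.003,0,0],[0,0,0],1],[[0.005,0,0],[0,0,0],1]]' | grep -E "pos|^force"; python3 -m pendant '[[[0.003,0,0],[0,0,0],1],[[0.005,0,0],[0,0,0],1]]'| grep -E "pos|^force"
```

```text
tool_pos: [569.1, 22.9, 77.3]
force: [-0.2, -1.8, -2.4]
tool_pos: [569.2, 23.1, 77.3]
force: [-0.8, -6.1, -1.6]
```

```bash
python3 -m pendant '[[[0,0,0.005],[0,0,0],1],[[0,0,0.01],[0,0,0],1],[[0,0,0.012],[0,0,0],1]]' | grep -E "pos|^force"; python3 -m pendant '[[[0,0,0.002],[0,0,0],1],[[0,0,0.003],[0,0,0],1]]'| grep -E "pos|^force"
```

```text
tool_pos: [569.2, 23.0, 75.2]
force: [-2.6, -6.4, 0.9]
tool_pos: [569.3, 23.0, 74.7]
force: [-1.5, -4.9, 0.9]
```

```bash
python3 -m pendant '[[[0,0,0],[0,0,0],0.4],[[0,0,0],[0,0,0],-0.2],[[0,0,0],[0,0,0],-1],[[0,0,0],[0,0,0],-1],[[0,0,0],[0,0,0],-1],[[-0.1,0,0],[0,0,0],-1],[[-0.3,0,0],[0,0,0],-1],[[-0.5,0,-0.1],[0,0,0],-1],[[-0.5,0,-0.3],[0,0,0],-1],[[-0.5,0,-0.5],[0,0,0],-1],[[-0.5,0,-0.7],[0,0,0],-1],[[-0.5,0,-0.7],[0,0,0],-1]]'
python3 - <<'E'
from h import *
p=viewer.camera("scene"); save(p,"scene2")
for g in regions_of(p,"bar"):
    P=mask_pts(p,g["mask"]); m=np.median(P,0)
    if g["p"]>.3 and abs(m[1]-50)<80: print(round(g["p"],2),np.round(m),cv2.minAreaRect(P[P[:,2]>66][:,:2].astype(np.float32)),np.median(P[P[:,2]>66][:,2]))
px=p["pixels"].astype(int); rr,cc=np.mgrid[0:420,0:560]; P,ok=world(p,cc,rr)
red=ok&(px[...,0]-px[...,2]>80)&(P[...,2]>175)&(abs(P[...,0]-588)<70)&(abs(P[...,1]-120)<80)
K=P[red]; side=K[(K[:,2]<208)]
# circle fit r=11 to visible side
from scipy.optimize import least_squares
r=least_squares(lambda v:np.hypot(*(side[:,:2]-v).T)-11,side[:,:2].mean(0)-[8,8],loss="soft_l1"); print("knob",r.x,np.median(abs(r.fun)),"top",K[K[:,2]>210].mean(0), np.hypot(*(r.x-[587.4,116.9])))
w,W,ok=wrist(); save(w,"w3"); px=w["pixels"].astype(int)
red=ok&(px[...,0]-px[...,2]>80)&(W[...,2]>208)&(abs(W[...,0]-588)<70)&(abs(W[...,1]-120)<80)
print("wrist knob top",red.sum(), W[red].mean(0) if red.any() else "")
E
python3 plan.py
```

```text
t: 12.05
tool_pos: [554.2, -74.7, 220.5]
orientation: [0.772, 0.636, 0.004, 0.005]
force: [1.4, 0.0, 0.9]
grip_width: 85.6
finger_force: 0.0
0.66 [589.  45.  73.] ((578.3461303710938, 64.3571548461914), (125.90596008300781, 46.87400436401367), 79.00137329101562) 73.83208613277668
knob [579.13909998 167.73670032] 0.30940876108045146 top [584.62299654 172.5705899  214.38136364] 51.503519958876026
wrist knob top 0 
t 12.2 [549.8 -73.6 214. ] yaw 78.97 F [ 0.1 -0.8 -0.6] w 85.1
```

View pics/w3.png

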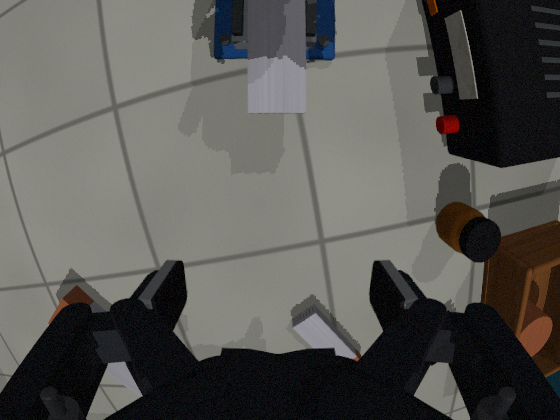

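```bash
python3 -m pendant '[[[0,0,-0.2],[0,0,0],-1],[[0.1,0,-0.4],[0,0,0],-1],[[0.3,0,-0.5],[0,0,0],-1],[[0.5,0,-0.5],[0,0,0],-1],[[0.7,0,-0.5],[0,0,0],-1],[[0.8,0,-0.5],[0,0,0],-1],[[0.8,0,-0.5],[0,0,0],-1],[[0.8,0,-0.5],[0,0,0],-1]]' | grep pos
python3 - <<'E'
from h import *
w,W,ok=wrist(); save(w,"w4"); px=w["pixels"].astype(int)
near=ok&(abs(W[...,0]-588)<90)&(abs(W[...,1]-120)<110)
red=near&(px[...,0]-px[...,2]>80)&(W[...,2]>175)
K=W[red]; print("knob",len(K),np.round(K.mean(0),1),cv2.minEnclosingCircle(W[red&(W[...,2]>209)][:,:2].astype(np.float32)), np.percentile(K[:,2],98))
blue=near&(px[...,2]-px[...,0]>40)&(abs(W[...,2]-145)<6)
print(blue.sum(),cv2.minAreaRect(W[blue][:,:2].astype(np.float32)))
E
python3 plan.py 579.2,166.5,300,79 579.2,166.5,203,79
```

```text
tool_pos: [580.0, 83.4, 312.1]
knob 514 [580.  168.1 214.6] ((579.8594970703125, 168.84750366210938), 10.774868965148926) 216.71388734635812
4982 ((590.1514892578125, 137.90814208984375), (111.3677749633789, 75.33106231689453), 79.1624755859375)
t 13.05 [580.1  82.7 312.5] yaw 78.98 F [ 0.1  0.3 -0.2] w 85.4
[ 0.4105 -0.0844  0.0623] [-0.001   0.0005 -0.0001]
[ 0.4113 -0.0828  0.5473] [-0.001   0.0005 -0.0001]
```

View pics/w4.png

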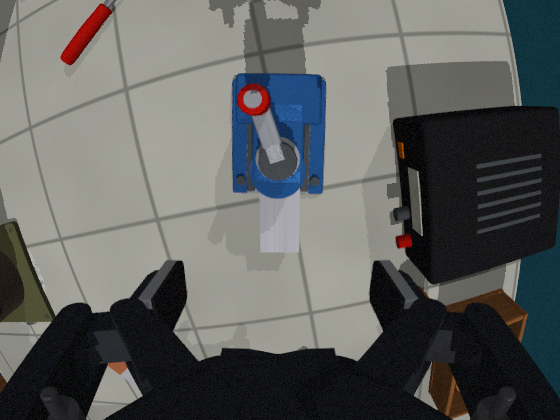

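```bash
python3 plan.py 579.9,168.5,204,79; python3 -m pendant '[[[0.2,-0.04,0],[0,0,0],-1],[[0.4,-0.08,0],[0,0,0],-1],[[0.422,-0.083,0.1],[0,0,0],-1],[[0.422,-0.083,0.25],[0,0,0],-1],[[0.422,-0.083,0.4],[0,0,0],-1],[[0.422,-0.083,0.54],[0,0,0],-1],[[0.422,-0.083,0.54],[0,0,0],-1],[[0.422,-0.083,0.54],[0,0,0],-1]]'; python3 plan.py 579.9,168.5,204,79
```

```text
t 13.05 [580.1  82.7 312.5] yaw 78.98 F [ 0.1  0.3 -0.2] w 85.4
[ 0.4217 -0.0813  0.5423] [-0.001   0.0005 -0.0001]
t: 13.85
tool_pos: [580.6, 168.0, 206.0]
orientation: [0.772, 0.635, -0.001, -0.0]
force: [-0.1, -0.8, 1.8]
grip_width: 85.3
finger_force: 0.0
t 13.85 [580.6 168.  206. ] yaw 78.87 F [-0.1 -0.8  1.8] w 85.3
[ 0.002  -0.0041  0.01  ] [-0.0005  0.0003 -0.0007]
```

```bash
python3 -m pendant '[[[0.002,-0.002,0.006],[0,0,0],0],[[0.002,-0.002,0.006],[0,0,0],0.5],[[0.002,-0.002,0.006],[0,0,0],1],[[0.002,-0.002,0.006],[0,0,0],1],[[0.002,-0.002,0.006],[0,0,0],1],[[0.002,-0.002,0.006],[0,0,0],1],[[0.002,-0.002,0.006],[0,0,0],1]]'; python3 plan.py
cat > arc.py <<'E'
import sys; from h import *
# rows of shift (units) round the axis: args step_deg n [ox oy]
s=robot.read_state(); R0=R.from_quat(s["orientation"]); o=np.array([float(sys.argv[3]),float(sys.argv[4])]) if len(sys.argv)>3 else np.array([586.8,118.6])
d=s["tool_pos"][:2]-o; a=np.arctan2(d[1],d[0]); r=np.hypot(*d)
tan=np.array([np.sin(a),-np.cos(a)]); f=s["force"][:2]
print("t",round(s["t"],2),"ang",round(np.degrees(a),1),"r",round(r,1),"F",np.round(s["force"],1),"drag",round(-f@tan,1),"radial",round(f@d/r,1))
for k in range(1,int(sys.argv[2])+1):
    b=a-np.radians(float(sys.argv[1])*k); p=np.array([*(o+50*np.array([np.cos(b),np.sin(b)])),s["tool_pos"][2]])
    print(np.round(R0.inv().apply(p-s["tool_pos"])/200,3)[:2],end=" ")
E
python3 arc.py 4 10
```

```text
t: 14.55
tool_pos: [580.2, 169.9, 206.1]
orientation: [0.772, 0.636, 0.0, -0.0]
force: [-2.5, 1.0, 5.7]
grip_width: 20.5
finger_force: 58.5
t 14.55 [580.2 169.9 206.1] yaw 78.97 F [-2.5  1.   5.7] w 20.5
t 14.55 ang 97.4 r 51.7 F [-2.5  1.   5.7] drag 2.3 radial 1.3
[-0.003  0.019] [0.    0.037] [0.003 0.054] [0.004 0.071] [0.004 0.089] [0.003 0.106] [0.001 0.123] [-0.002  0.14 ] [-0.007  0.157] [-0.013  0.174]
```

```bash
python3 -m pendant '[[[0,0.019,0],[0,0,0],1],[[0.003,0.037,0],[0,0,0],1],[[0.005,0.054,0],[0,0,0],1],[[0.006,0.071,0],[0,0,0],1],[[0.006,0.089,0],[0,0,0],1],[[0.005,0.106,0],[0,0,0],1]]'|grep -E "pos|^force|^grip"; python3 arc.py 5 10
```

```text
tool_pos: [599.3, 168.4, 206.1]
force: [-6.8, 3.5, 8.0]
grip_width: 20.5
t 15.15 ang 75.9 r 51.4 F [-6.8  3.5  8. ] drag 7.4 radial 1.8
[-0.009  0.021] [-0.013  0.043] [-0.019  0.064] [-0.027  0.084] [-0.036  0.104] [-0.047  0.123] [-0.06  0.14] [-0.074  0.157] [-0.09   0.172] [-0.106  0.186]
```

```bash
python3 -m pendant '[[[-0.003,0.021,0],[0,0,0],1],[[-0.007,0.043,0],[0,0,0],1],[[-0.013,0.064,0],[0,0,0],1],[[-0.021,0.084,0],[0,0,0],1],[[-0.031,0.104,0],[0,0,0],1],[[-0.043,0.123,0],[0,0,0],1],[[-0.056,0.14,0],[0,0,0],1],[[-0.071,0.157,0],[0,0,0],1],[[-0.088,0.172,0],[0,0,0],1],[[-0.105,0.186,0],[0,0,0],1]]'|grep -E "pos|^force|^grip"; python3 arc.py 5 12
```

```text
tool_pos: [631.9, 141.0, 206.1]
force: [-6.6, 5.8, 8.2]
grip_width: 20.4
t 16.15 ang 26.5 r 50.4 F [-6.6  5.8  8.2] drag 8.2 radial -3.3
[-0.019  0.011] [-0.038  0.022] [-0.058  0.031] [-0.078  0.039] [-0.099  0.044] [-0.121  0.048] [-0.142  0.05 ] [-0.164  0.05 ] [-0.186  0.048] [-0.207  0.044] [-0.228  0.039] [-0.249  0.031]
```

```bash
cat > arc.py <<'E'
import sys; from h import *
# args: step_deg rows_per_call calls ; shifts relative to each call's start
o=np.array([586.1,120.0]); st,n,m=float(sys.argv[1]),int(sys.argv[2]),int(sys.argv[3])
s=robot.read_state(); R0=R.from_quat(s["orientation"]); c0=s["tool_pos"]
d=c0[:2]-o; a=np.arctan2(d[1],d[0]); r=np.hypot(*d); tan=np.array([np.sin(a),-np.cos(a)]); f=s["force"][:2]
print("t",round(s["t"],2),"ang",round(np.degrees(a),1),"r",round(r,1),"drag",round(-f@tan,1),"radial",round(f@d/r,1))
at=lambda k:np.array([*(o+(50 if k else r)*np.array([np.cos(a-np.radians(st*k)),np.sin(a-np.radians(st*k))])),c0[2]])
for g in range(m):
    b=at(g*n); print(" ".join("[%.3f,%.3f]"%tuple(R0.inv().apply(at(g*n+k)-b)[:2]/200) for k in range(1,n+1)))
E
cat > d.py <<'E'
import sys,re; import numpy as np
# prints angle, drag, radial, from pendant output on stdin
t=sys.stdin.read(); g=lambda k:np.array(eval(re.search(r"^%s: (\[.*\])"%k,t,re.M).group(1)))
p=g("tool_pos")[:2]-[586.1,120.0]; f=g("force")[:2]; r=np.hypot(*p); a=np.arctan2(p[1],p[0])
print("ang %.1f r %.1f drag %.1f radial %.1f fz %.1f"%(np.degrees(a),r,-f@[np.sin(a),-np.cos(a)],f@p/r,g("force")[2]))
E
python3 arc.py 4 3 4
```

```text
t 16.15 ang 24.7 r 50.4 drag 8.1 radial -3.6
[-0.016,0.008] [-0.031,0.017] [-0.047,0.024]
[-0.016,0.006] [-0.033,0.012] [-0.050,0.016]
[-0.017,0.003] [-0.035,0.005] [-0.052,0.005]
[-0.017,-0.001] [-0.035,-0.003] [-0.052,-0.006]
```

```bash
python3 -m pendant '[[[-0.016,0.008,0],[0,0,0],1],[[-0.031,0.017,0],[0,0,0],1],[[-0.047,0.024,0],[0,0,0],1]]'|python3 d.py; python3 -m pendant '[[[-0.016,0.006,0],[0,0,0],1],[[-0.033,0.012,0],[0,0,0],1],[[-0.05,0.016,0],[0,0,0],1]]'|python3 d.py; python3 -m pendant '[[[-0.017,0.003,0],[0,0,0],1],[[-0.035,0.005,0],[0,0,0],1],[[-0.052,0.005,0],[0,0,0],1]]'|python3 d.py; python3 arc.py 4 3 3
```

```text
ang 13.0 r 50.4 drag 7.7 radial -3.7 fz 6.5
ang 1.5 r 50.3 drag 7.4 radial -5.7 fz 6.5
ang -10.1 r 50.4 drag 8.7 radial -6.2 fz 5.3
t 17.05 ang -10.0 r 50.3 drag 8.8 radial -6.2
[-0.017,-0.002] [-0.035,-0.004] [-0.052,-0.006]
[-0.017,-0.004] [-0.034,-0.009] [-0.050,-0.015]
[-0.016,-0.007] [-0.031,-0.016] [-0.046,-0.025]
```

```bash
python3 -m pendant '[[[-0.017,-0.006,0],[0,0,0],1],[[-0.035,-0.01,0],[0,0,0],1],[[-0.052,-0.012,0],[0,0,0],1]]'|python3 d.py; python3 -m pendant '[[[-0.017,-0.004,0],[0,0,0],1],[[-0.034,-0.009,0],[0,0,0],1],[[-0.05,-0.015,0],[0,0,0],1]]'|python3 d.py; python3 -m pendant '[[[-0.016,-0.007,0],[0,0,0],1],[[-0.031,-0.016,0],[0,0,0],1],[[-0.046,-0.025,0],[0,0,0],1]]'|python3 d.py; python3 arc.py 4 3 3
```

```text
ang -21.6 r 50.2 drag 8.2 radial -5.5 fz 4.7
ang -33.1 r 50.2 drag 7.8 radial -5.7 fz 4.7
ang -44.5 r 50.2 drag 7.7 radial -8.1 fz 3.6
t 17.95 ang -44.5 r 50.2 drag 7.7 radial -8.1
[-0.014,-0.011] [-0.027,-0.022] [-0.040,-0.034]
[-0.012,-0.013] [-0.023,-0.027] [-0.033,-0.041]
[-0.009,-0.015] [-0.017,-0.031] [-0.023,-0.047]
```

```bash
python3 -m pendant '[[[-0.012,-0.014,0],[0,0,0],1],[[-0.024,-0.027,0],[0,0,0],1],[[-0.036,-0.04,0],[0,0,0],1]]'|python3 d.py; python3 -m pendant '[[[-0.012,-0.013,0],[0,0,0],1],[[-0.023,-0.027,0],[0,0,0],1],[[-0.032,-0.042,0],[0,0,0],1]]'|python3 d.py; python3 -m pendant '[[[-0.009,-0.015,0],[0,0,0],1],[[-0.017,-0.031,0],[0,0,0],1],[[-0.023,-0.047,0],[0,0,0],1]]'|python3 d.py; python3 arc.py 4 3 3
```

```text
ang -55.9 r 50.1 drag 7.2 radial -5.1 fz 1.0
ang -67.4 r 50.0 drag 8.4 radial -5.5 fz 0.9
ang -78.8 r 50.0 drag 7.7 radial -5.3 fz -1.2
t 18.85 ang -78.8 r 50.1 drag 7.7 radial -5.3
[-0.006,-0.017] [-0.010,-0.033] [-0.014,-0.050]
[-0.002,-0.017] [-0.004,-0.035] [-0.004,-0.052]
[0.001,-0.017] [0.004,-0.035] [0.007,-0.052]
```

```bash
python3 -m pendant '[[[-0.003,-0.017,0],[0,0,0],1],[[-0.006,-0.034,0],[0,0,0],1],[[-0.009,-0.051,0],[0,0,0],1]]'|python3 d.py; python3 -m pendant '[[[-0.002,-0.017,0],[0,0,0],1],[[-0.003,-0.035,0],[0,0,0],1],[[-0.003,-0.052,0],[0,0,0],1]]'|python3 d.py; python3 -m pendant '[[[0.001,-0.017,0],[0,0,0],1],[[0.004,-0.035,0],[0,0,0],1],[[0.007,-0.052,0],[0,0,0],1]]'|python3 d.py; python3 arc.py 4 3 3
```

```text
ang -89.9 r 50.0 drag 7.6 radial -4.8 fz -2.1
ang -101.3 r 50.1 drag 8.1 radial -5.7 fz -3.4
ang -112.7 r 50.1 drag 7.7 radial -6.2 fz -3.8
t 19.75 ang -112.7 r 50.1 drag 7.8 radial -6.1
[0.004,-0.017] [0.010,-0.034] [0.016,-0.050]
[0.008,-0.016] [0.016,-0.031] [0.026,-0.045]
[0.011,-0.014] [0.022,-0.027] [0.035,-0.039]
```

```bash
python3 -m pendant '[[[0.006,-0.017,0],[0,0,0],1],[[0.014,-0.033,0],[0,0,0],1],[[0.022,-0.049,0],[0,0,0],1]]'|python3 d.py; python3 -m pendant '[[[0.008,-0.016,0],[0,0,0],1],[[0.017,-0.031,0],[0,0,0],1],[[0.027,-0.045,0],[0,0,0],1]]'|python3 d.py; python3 -m pendant '[[[0.011,-0.014,0],[0,0,0],1],[[0.023,-0.027,0],[0,0,0],1],[[0.036,-0.038,0],[0,0,0],1]]'|python3 d.py; python3 arc.py 4 3 3
```

```text
ang -124.6 r 50.0 drag 8.0 radial -3.2 fz -3.3
ang -136.2 r 50.0 drag 8.7 radial -4.1 fz -3.0
ang -147.9 r 50.1 drag 8.2 radial -4.3 fz -1.5
t 20.65 ang -147.9 r 50.1 drag 8.2 radial -4.2
[0.013,-0.011] [0.027,-0.022] [0.042,-0.031]
[0.015,-0.008] [0.031,-0.016] [0.047,-0.022]
[0.017,-0.005] [0.034,-0.009] [0.051,-0.012]
```

```bash
python3 -m pendant '[[[0.014,-0.01,0],[0,0,0],1],[[0.028,-0.02,0],[0,0,0],1],[[0.043,-0.029,0],[0,0,0],1]]'|python3 d.py; python3 -m pendant '[[[0.015,-0.008,0],[0,0,0],1],[[0.031,-0.016,0],[0,0,0],1],[[0.047,-0.021,0],[0,0,0],1]]'|python3 d.py; python3 -m pendant '[[[0.017,-0.005,0],[0,0,0],1],[[0.034,-0.008,0],[0,0,0],1],[[0.051,-0.011,0],[0,0,0],1]]'|python3 d.py; python3 arc.py 4 3 3
```

```text
ang -159.5 r 50.1 drag 8.0 radial -4.5 fz -0.6
ang -171.0 r 50.2 drag 8.4 radial -4.8 fz 0.8
ang 177.5 r 50.2 drag 7.6 radial -5.8 fz 0.5
t 21.55 ang 177.5 r 50.2 drag 7.5 radial -5.8
[0.018,-0.001] [0.035,-0.002] [0.052,-0.001]
[0.017,0.002] [0.035,0.005] [0.052,0.009]
[0.017,0.005] [0.033,0.012] [0.049,0.019]
```

```bash
python3 -m pendant '[[[0.018,0.001,0],[0,0,0],1],[[0.035,0.003,0],[0,0,0],1],[[0.052,0.004,0],[0,0,0],1]]'|python3 d.py; python3 -m pendant '[[[0.017,0.002,0],[0,0,0],1],[[0.035,0.006,0],[0,0,0],1],[[0.052,0.01,0],[0,0,0],1]]'|python3 d.py; python3 -m pendant '[[[0.017,0.006,0],[0,0,0],1],[[0.033,0.013,0],[0,0,0],1],[[0.049,0.02,0],[0,0,0],1]]'|python3 d.py; python3 arc.py 4 3 3
```

```text
ang 166.4 r 50.3 drag 8.7 radial -4.6 fz 4.4
ang 155.5 r 50.3 drag 9.8 radial -5.2 fz 5.4
ang 144.5 r 50.5 drag 11.8 radial -6.0 fz 7.3
t 22.45 ang 144.5 r 50.4 drag 11.9 radial -6.0
[0.015,0.010] [0.030,0.019] [0.044,0.028]
[0.014,0.011] [0.027,0.023] [0.039,0.035]
[0.011,0.013] [0.021,0.028] [0.030,0.043]
```

```bash
python3 -m pendant '[[[0.008,0.005,0],[0,0,0],1]]'|python3 d.py; python3 -m pendant '[[[0,0,0],[0,0,0],0.5],[[0,0,0],[0,0,0],0],[[0,0,0],[0,0,0],-0.5],[[0,0,0],[0,0,0],-1],[[0,0,0],[0,0,0],-1],[[0,0,0],[0,0,0],-1],[[0,0,-0.1],[0,0,0],-1],[[0,0,-0.25],[0,0,0],-1],[[0,0,-0.5],[0,0,0],-1],[[-0.25,0,-0.6],[0,0,0],-1],[[-0.4,0,-0.6],[0,0,0],-1],[[-0.4,0,-0.6],[0,0,0],-1]]'
python3 - <<'E'
from h import *
w,W,ok=wrist(); save(w,"w5"); px=w["pixels"].astype(int)
near=ok&(abs(W[...,0]-588)<90)&(abs(W[...,1]-120)<110)
k=W[near&(px[...,0]-px[...,2]>80)&(W[...,2]>209)][:,:2].astype(np.float32)
c=np.array(cv2.minEnclosingCircle(k)[0]); d=c-[586.1,119.4]; print("knob",c,"ang",np.degrees(np.arctan2(d[1],d[0])),np.hypot(*d))
for g in regions_of(w,"bar"):
    P=W[g["mask"]&ok]; P=P[(P[:,2]>64)&(P[:,2]<84)]
    if g["p"]>.3 and len(P)>50: print(np.round(P.mean(0)),cv2.minAreaRect(P[:,:2].astype(np.float32)), "tail y",np.percentile(P[:,1],1))
print(robot.read_state()["force"])
E
```

```text
ang 142.5 r 50.4 drag 11.7 radial -4.3 fz 8.4
t: 23.75
tool_pos: [530.6, 73.2, 326.5]
orientation: [0.773, 0.635, 0.0, 0.001]
force: [0.0, -0.4, -0.3]
grip_width: 85.3
finger_force: 0.0
knob [545.9050293  149.67018127] ang 143.0171888571679 50.318183037655146
[571.  40.  73.] ((573.8140258789062, 46.81159973144531), (94.1968994140625, 46.887420654296875), 79.18226623535156) tail y 1.4867796196278038
[-0.70707331  0.53218491 -0.93575978]
```

View pics/w5.png

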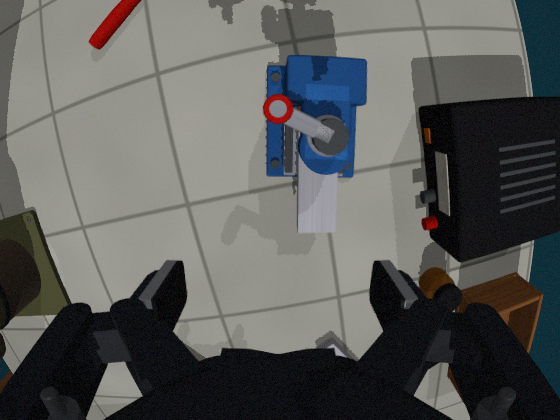

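```bash
python3 -c "
from plant import robot
print(robot.sign_off())"
```

```text
the job is handed in; nothing more can be done
None
```

I handed the job in at about 24 s. The bar lies straight on the bed with its copper end against the stop, the crank is snugged to about 1.47 times its free-running drag (an estimated 40 N on the bar), and the gripper is clear; no verdict came back.

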